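# Lay a capped bottle down in the tilting rest for a leak test

## Task

Lay the tall capped bottle on its side for a leak test of its cap: push it over with the fingertips against the upright leaf of the tilting rest, and keep pushing slowly, over some seconds, so that leaf and bottle go down together and land gently, until the leaf lies fully down on its pads with the bottle lying on it; then draw back. Only push, without force: do not lift, squeeze or carry the bottle, and leave the other bottle, the jar and the beaker where they stand.

Things in the scene. Friction and masses are not known exactly. Their poses are not given: they have to be found in the camera images.
- tall_bottle: Slim amber bottle with a red screw cap, 0.27 to 0.43 kg, upright on the worktop, its wall 1 to 6 mm from the rest's hinge barrel. Round body of diameter 66 mm up to 140 mm, then shoulder, neck (diameter 40) and cap (diameter 29); 202 mm tall. Origin: centre of its underside; z runs along the bottle to the cap. Centre of mass about 75 mm above the underside.
- rest: Tilting bottle rest, aluminium, fixed. Origin: on the worktop, below the middle of the hinge axis. Its x axis is level and points the way the leaf folds down (the way to tip the bottle); y along the hinge. Base plate 112 mm wide, 6 thick, from x = 2 to 192 mm. The hinge barrel (radius 6 mm, axis 16 mm above the worktop) stops the bottle's foot; the bottle stands on its -x side.
- hinge (a point): Middle of the hinge axis of the leaf, 16 mm above the worktop.
- leaf (a joint): Hinge of the leaf, rad: 0 = leaf upright, 1.571 = folded down level on its two rubber pads (soft end of travel). Stiff friction hinge of 0.45 N m: it stays where it is put, even with the bottle lying on it, so it must be pushed all the way; some 4 to 7 N at 120 mm from the hinge. At the start it leans 0.02 to 0.18.
- leaf_face (a point): Point 170 mm from the hinge axis on the leaf's rubber-lined face. z runs along the leaf away from the hinge, x normal to it; the face is 6 mm to the bottle's side of the axis. The leaf is 171 mm long, 84 wide; two side cheeks 30 mm high, 75 apart inside, take the bottle; a 11 mm rubber block across the face carries its neck. Lying there, the bottle's upper side is 88 mm above the worktop, its foot 15 to 40 mm behind the axis.
- spare_bottle: Bystander: amber bottle with black cap, diameter 73 mm, 206 mm tall, upright. Origin: centre of its underside.
- small_beaker: Bystander: small glass beaker, diameter 47 mm, 56 mm tall. Origin: centre of its underside.
- amber_jar: Bystander: small amber stoppered jar, diameter 43 mm, 111 mm tall. Origin: centre of its underside.
Things that resemble listed ones, but are neither listed nor needed, are in the scene too. What is shaped like the tall_bottle but green is not meant.

How it is judged:
By the outcome, as a careful person would: the job done as asked, in the order asked, and still so for the second after the job is handed in, with the robot touching nothing.
It also fails if it takes over 48 s, if anything falls off the work surface, if the arm or the gripper's body presses on something with over 40 N, if the wrist force passes 120 N, or if a joint passes its speed limit or range.

## Robot

A 6-joint arm with a two-finger parallel gripper is mounted at the origin on a cart in front of the work surface, level with it; the furniture and walls round the work are solid. World frame = base frame: x ahead of the robot, y to its left, z up, the work surface at z = 0. Lengths are in m, angles in rad, forces in N, time in s.
With the tool pointing down it reaches from about 0.225 to 0.875 m from the base axis. Payload 3.4 kg.
Tool frame: the origin (TCP) lies midway between the tips of the shut fingers; the grasp point (between the pads) lies 19 mm behind it; z points along the fingers, y is the direction in which the jaws open and shut (so a half turn about z gives the same grasp; the last joint's range is limited). The gripper opens to 85 mm and grips with 20 to 120 N. Pads are 22 mm wide; open, the fingers measure 114 mm over their backs; the gripper's body (76 mm by 85 mm) begins 54 mm behind the grasp point. The pads swing forward as they close: fully open they stand 13 mm farther back than shut.
Start: joints at [-1.325, 0.276, 1.505, -0, 1.361, -0.121], TCP at [0.206, -0.537, 0.231] pointing down, gripper open.
Joint ranges: [-2.89, 2.89], [-0.75, 2.08], [0.22, 2.7], [-1.18, 4.32], [0.11, 2.71], [-2.7, 2.7]. Speed limits (rad/s): [2.57, 2.57, 3.14, 3.14, 3.14, 3.14].

## Interface

Orientations are given as a rotation vector (axis times angle).
In Python, from cell import ctrl gives the robot as it stands.
- The arm moves only by the tool step_arm, never from a script. Its argument "commands" is a list of rows, each an object with "hand": the opening, from 0 (shut) to 1 (fully open); "slide": the shift along the tool's x, y, z in cm, a list of three; "delta_rot": the turn, a rotation vector about the tool's x, y, z in degrees, a list of three. In form: [{"hand": hand, "slide": [tx, ty, tz], "delta_rot": [rx, ry, rz]}, ...]. A call has 1 to 20 rows; each row shifts and turns the pose as measured when the row begins, along the tool's axes as they then stand; what a row does not reach is not made up. A row lasts 1/8 s, in which the tool goes at most 62.5 mm and 10.7 degrees, less where a joint would pass 70% of its speed; a pose out of reach is approached as far as the arm can. A call is refused whole if a number of a shift passes 6.25 or a number of a turn 10.7, either way. A call with a gripper value outside its range is refused whole. The fingers move at their own pace and stop on an object; "squeeze" is the grip in N (left out, the last holds). Time passes only in rows, so rows that do not move let the fingers close. It gives the time, the measured TCP pose, the force and the opening at its end, in the units of the state.
- ctrl.read_state(): the state, without advancing time (a new reading comes with each control period).
- ctrl.snapshot(name): name is "side" or "top"; returns (picture, depth): 384x512x3 uint8, red, green, blue; 384x512 float32, m along the optical axis (not along the pixel's ray), 0 where there is no reading.
- ctrl.calibration(name): a dict with "intrinsics" (3x3 intrinsics, pixels), "R" (3x3) and "t" (3): a world point X has camera coordinates R X + t. Camera axes: x right, y down, z forward; pixel columns grow to the right and rows downward; lengths in m; the calibration is good to about 2 mm. A picture is of the moment at which its call begins. calibration takes no time and is no camera call.
- ctrl.sign_off(): hands the job in, once; it reports no verdict.
The state is a dict: "time": time; "joints": joint angles; "joint_vel": joint speeds; "effort": joint torques, N m; "ee_pos": TCP position; "tcp_rot": TCP orientation; "contact_force": force on the tool from outside, world axes, zero at the start; "wrist_torque": the same for the moment, N m; "gripper_width": finger opening in m.
Only numpy, scipy, OpenCV 4.12 (cv2) and the standard library are available. Lean on these libraries where they do the work, as an engineer would, in place of code of your own. Each camera call takes 0.05 s, during which the arm holds its last target.

## Working session

There is one attempt and no reset: what is moved stays moved. The work goes in short steps, Python scripts to look and compute and a tool call to move; the robot and the scene stay as the last step left them, time stands still between calls to the robot, and variables do not carry over. Pictures are saved under pics/ and viewed, and the job is handed in when it is done.

Besides the shell and the picture viewer there is one more tool, called after "Emit:" by a JSON object that holds its "op" and its "data", one argument or row to a line. step_arm: Moves the arm, as the interface text tells. Its arguments: {"type":"object","properties":{"commands":{"type":"array"},"squeeze":{"type":"number"}},"required":["commands"]}

```bash
ls; mkdir -p pics; python3 - <<'E'
from cell import ctrl
import cv2,numpy as np,pickle
s=ctrl.read_state();print(s)
for n in("side","top"):
    p,d=ctrl.snapshot(n);c=ctrl.calibration(n)
    cv2.imwrite(f"pics/{n}0.png",cv2.cvtColor(p,cv2.COLOR_RGB2BGR))
    pickle.dump((p,d,c),open(f"{n}0.pkl","wb"))
    print(n,c,-c["R"].T@c["t"])
E
```

```text
pics
{'time': 0.0, 'joints': array([-1.32499420e+00,  2.76583194e-01,  1.50615421e+00,  1.54765746e-05,
        1.36066823e+00, -1.20980177e-01]), 'joint_vel': array([ 0.00067217,  0.00183558, -0.00053042,  0.00198867, -0.00034101,
       -0.00111191]), 'effort': array([-1.13239326e-03, -4.16782522e+01, -2.45806611e+01, -7.50931281e-05,
        1.12210415e-02, -4.30417131e-06]), 'ee_pos': array([ 0.20608411, -0.53623409,  0.23043803]), 'tcp_rot': array([-3.08713192e+00, -5.72581068e-01,  1.53806971e-04]), 'contact_force': array([0.19034971, 0.6411121 , 1.41460472]), 'wrist_torque': array([-3.20029574e-02,  2.60328466e-05, -2.85746641e-02]), 'gripper_width': 0.08538110566294749}
side {'intrinsics': array([[347.00020204,   0.        , 257.80852685],
       [  0.        , 347.00020204, 193.43705022],
       [  0.        ,   0.        ,   1.        ]]), 'R': array([[ 0.7308855 ,  0.68242128,  0.01037201],
       [ 0.53197267, -0.56010026, -0.63505336],
       [-0.42756456,  0.46966892, -0.77239863]]), 't': array([-0.48902454, -0.0573154 ,  1.24718806])} [ 0.92116459 -0.28414709  0.93200018]
top {'intrinsics': array([[384.91730083,   0.        , 251.85536301],
       [  0.        , 384.91730083, 188.69124097],
       [  0.        ,   0.        ,   1.        ]]), 'R': array([[-0.39888971, -0.91691049, -0.01273406],
       [-0.70291355,  0.31465224, -0.63789224],
       [ 0.58889689, -0.2454977 , -0.77002034]]), 't': array([0.37261928, 0.35224983, 0.83866257])} [-0.09765061  0.43671206  0.87522963]
```

View pics/side0.png

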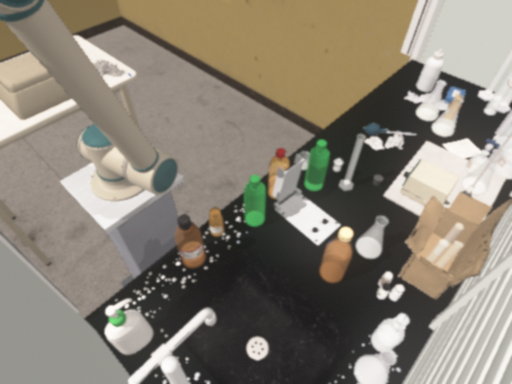

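View pics/top0.png

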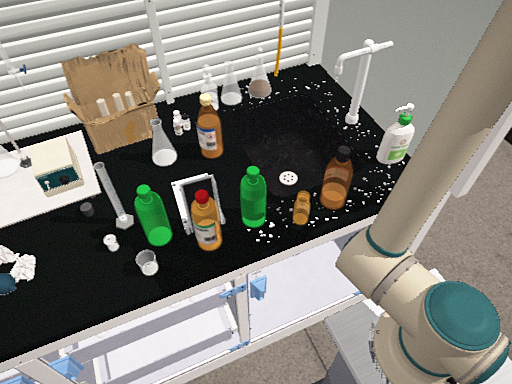

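The side view shows the red cap at about (281,154), with the leaf to its right at (290,180) and the base plate at about (315,220). In the top view the red cap is at about (202,197), the leaf frame at about (200,205), the beaker at (147,262), and green bottles stand on either side. Next I measure these.

```bash
cat > h.py <<'E'
import numpy as np,cv2,pickle
def load(n,k=0): return pickle.load(open(f"{n}{k}.pkl","rb"))
def pts(d,c):
    K=c["intrinsics"];v,u=np.mgrid[:d.shape[0],:d.shape[1]]
    P=np.stack([(u-K[0,2])/K[0,0]*d,(v-K[1,2])/K[1,1]*d,d],-1)
    return (P-c["t"])@c["R"]
def onz(u,v,z,c):
    K=c["intrinsics"];o=-c["R"].T@c["t"]
    r=c["R"].T@np.array([(u-K[0,2])/K[0,0],(v-K[1,2])/K[1,1],1]);return o+r*(z-o[2])/r[2]
def proj(X,c):
    q=c["intrinsics"]@(c["R"]@np.asarray(X)+c["t"]);return q[:2]/q[2]
E
python3 - <<'E'
from h import *
for n in("side","top"):
    p,d,c=load(n);W=pts(d,c);hsv=cv2.cvtColor(p,cv2.COLOR_RGB2HSV)
    H,S,V=[hsv[...,i].astype(int) for i in range(3)]
    for nm,m in(("red",((H<5)|(H>174))&(S>160)&(V>90)),("green",(H>45)&(H<75)&(S>130)),("amber",(H>7)&(H<20)&(S>130)&(V>50))):
        k,l,st,ce=cv2.connectedComponentsWithStats(m.astype(np.uint8))
        for i in range(1,k):
            if st[i,4]<15: continue
            w=W[(l==i)&(d>0)]
            print(n,nm,st[i],ce[i].round(1),"med",np.median(w,0).round(3),"zr",np.percentile(w[:,2],[2,98]).round(3), "onz.202",onz(*ce[i],.195,c).round(3))
x0,y0,x1,y1=230,120,400,290
p,d,c=load("side");cv2.imwrite("pics/side0z.png",cv2.resize(p[130:260,230:360,::-1],None,fx=4.5,fy=4.5,interpolation=cv2.INTER_CUBIC))
p,d,c=load("top");cv2.imwrite("pics/top0z.png",cv2.resize(p[150:280,120:280,::-1],None,fx=4.5,fy=4.5,interpolation=cv2.INTER_CUBIC))
E
```

```text
side red [278 150   6   6  29] [280.4 152.2] med [0.456 0.326 0.201] zr [0.194 0.204] onz.202 [0.452 0.33  0.195]
side green [313 140  16  28 286] [321.1 153.6] med [0.53  0.438 0.159] zr [0.125 0.202] onz.202 [0.546 0.412 0.195]
side green [251 176   8   7  46] [254.4 179.1] med [0.474 0.192 0.201] zr [0.197 0.204] onz.202 [0.47  0.196 0.195]
side green [305 181  17   9  77] [312.3 185.8] med [0.533 0.419 0.023] zr [0.01  0.036] onz.202 [0.605 0.289 0.195]
side green [249 184  16  19 146] [258.5 192.2] med [0.49  0.192 0.158] zr [0.123 0.169] onz.202 [0.511 0.169 0.195]
side green [245 210  19  17 239] [254.3 217.9] med [0.492 0.172 0.043] zr [0.009 0.086] onz.202 [0.563 0.098 0.195]
side amber [272 156  17   8  66] [280.3 159.5] med [0.457 0.325 0.163] zr [0.156 0.185] onz.202 [0.472 0.307 0.195]
side amber [269 181   3  13  21] [270.2 187.7] med [0.446 0.299 0.046] zr [0.021 0.085] onz.202 [0.524 0.203 0.195]
side amber [210 209  13  17 173] [215.7 217.4] med [0.428 0.074 0.084] zr [0.049 0.112] onz.202 [0.489 0.03  0.195]
side amber [193 234   7  11  19] [195.9 239.2] med [ 0.469
[... 1136 characters left out ...]
 amber [274  43   6  34  67] [277.   60.4] med [ 0.976 -0.117  0.126] zr [0.001 0.186] onz.202 [ 0.874 -0.063  0.195]
top amber [197 104  27  55 744] [210.7 129.3] med [0.742 0.213 0.134] zr [0.008 0.188] onz.202 [0.653 0.238 0.195]
top amber [124 121  15  24 195] [130.3 131.9] med [0.912 0.434 0.048] zr [0.002 0.085] onz.202 [0.731 0.434 0.195]
top amber [ 320  157   33   53 1181] [335.9 184.2] med [ 0.414 -0.014  0.105] zr [0.011 0.174] onz.202 [0.356 0.037 0.195]
top amber [292 190  19  35 497] [301.5 207.6] med [0.405 0.089 0.071] zr [0.002 0.113] onz.202 [0.328 0.142 0.195]
top amber [191 197  32  54 838] [207.  220.6] med [0.429 0.333 0.146] zr [0.007 0.171] onz.202 [0.38  0.344 0.195]
```

View pics/side0z.png

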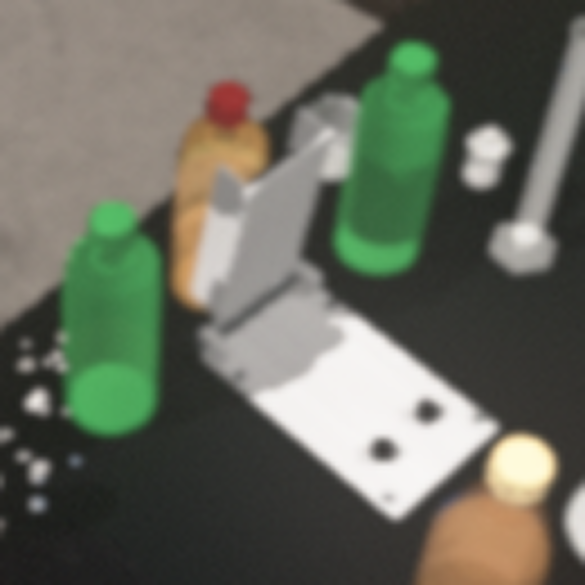

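View pics/top0z.png

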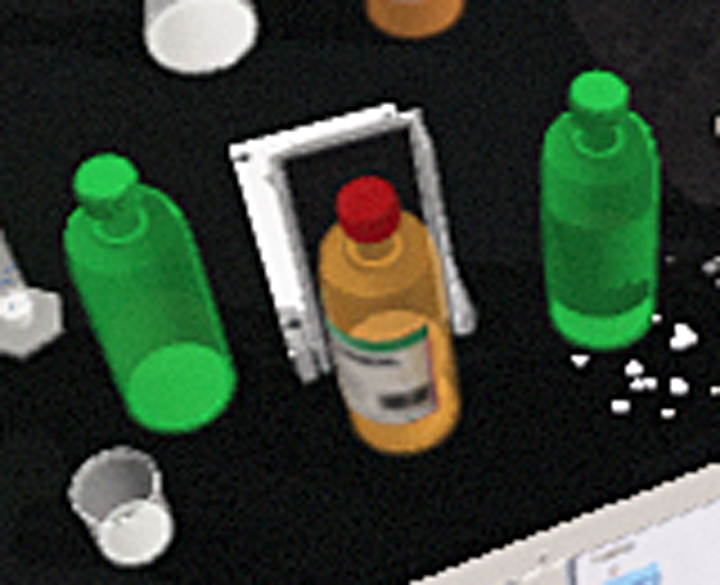

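```bash
python3 - <<'E'
from h import *
p,d,c=load("side");f=lambda a,b,z:onz(230+a/4.5-.4,130+b/4.5-.4,z,c).round(4)
A,B,C,D=f(397,522,.006),f(500,428,.006),f(255,399,.006),f(343,315,.006)
print(A,B,C,D)
for P,Q in((A,C),(B,D),(B,A)):
    v=P-Q;print(np.degrees(np.arctan2(v[1],v[0])),np.linalg.norm(v))
# plate mask from depth/colour
W=pts(d,c);hsv=cv2.cvtColor(p,cv2.COLOR_RGB2HSV)
m=((hsv[...,1]<30)&(hsv[...,2]>190)).astype(np.uint8);m[:190]=0
k,l,st,ce=cv2.connectedComponentsWithStats(m);i=l[230,318];print(i,st[i])
cn=max(cv2.findContours((l==i).astype(np.uint8),0,2)[0],key=cv2.contourArea)
X=np.array([onz(u,v,.006,c)[:2] for u,v in cn[:,0]])
r=cv2.minAreaRect((X*1000).astype(np.float32));print(r,cv2.boxPoints(r))
# leaf points
g=(W[...,2]>.05)&(W[...,2]<.19)&(hsv[...,1]<40)&(np.hypot(W[...,0]-.46,W[...,1]-.31)<.1)
w=W[g];print(len(w),w.mean(0),w.min(0),w.max(0))
for n in("side","top"):
    p,d,c=load(n)
    W=pts(d,c)
    for nm,q in(("g1",(.475,.198)),("g2",(.528,.435)),("bk",(.42,.46))):
        s=(np.hypot(W[...,0]-q[0],W[...,1]-q[1])<.07)&(W[...,2]>(.197 if nm!="bk" else .045))&(d>0)&(W[...,2]<.215)
        if s.sum(): print(n,nm,s.sum(),W[s].mean(0).round(3),W[s].min(0).round(3),W[s].max(0).round(3))
E
```

```text
[0.6847 0.2542 0.006 ] [0.6917 0.3677 0.006 ] [0.5476 0.2662 0.006 ] [0.5459 0.3718 0.006 ]
-5.002199857588269 0.13762416212279005
-1.6107736925593368 0.1458576360702448
86.47080970063298 0.11371565415544163
0 [     0      0    512    384 181738]
((97.42562866210938, 676.5516357421875), (3260.63818359375, 2190.14501953125), 44.54928970336914) [[-1832.6348    313.24622]
 [ -296.1986  -1247.5544 ]
 [ 2027.4861   1039.857  ]
 [  491.04987  2600.6577 ]]
648 [0.50001671 0.31607298 0.12765457] [0.46869549 0.28228996 0.05004836] [0.51516721 0.36873551 0.18858796]
side g1 70 [0.472 0.194 0.201] [0.455 0.181 0.197] [0.485 0.209 0.208]
side g2 53 [0.52  0.446 0.2  ] [0.505 0.433 0.197] [0.533 0.461 0.204]
side bk 32 [0.428 0.504 0.051] [0.413 0.477 0.045] [0.456 0.521 0.057]
top g1 106 [0.468 0.199 0.202] [0.455 0.185 0.197] [0.485 0.213 0.206]
top g2 125 [0.517 0.45  0.203] [0.504 0.436 0.197] [0.535 0.466 0.206]
top bk 363 [0.472 0.469 0.086] [0.413 0.441 0.045] [0.49  0.521 0.158]
```

```bash
python3 - <<'E'
from h import *
rng=np.random.default_rng(0)
for n in("side","top"):
    p,d,c=load(n);W=pts(d,c);hsv=cv2.cvtColor(p,cv2.COLOR_RGB2HSV)
    g=(W[...,2]>.04)&(W[...,2]<.2)&(hsv[...,1]<50)&(d>0)&(np.abs(W[...,0]-.49)<.06)&(np.abs(W[...,1]-.325)<.06)
    w=W[g]
    best=0
    for _ in range(2000):
        a,b,e=w[rng.choice(len(w),3,False)];nn=np.cross(b-a,e-a)
        if np.linalg.norm(nn)<1e-6: continue
        nn/=np.linalg.norm(nn)
        if abs(nn[2])>.4: continue
        k=abs((w-a)@nn)<.003
        if k.sum()>best: best=k.sum();K=k
    q=w[K];m=q.mean(0);nn=np.linalg.svd(q-m)[2][2];nn*=np.sign(nn[0])
    print(n,len(w),best,m,nn,"yaw",np.degrees(np.arctan2(nn[1],nn[0])),"lean",np.arcsin(-nn[2]))
    # plate: fit lines
    h=(abs(W[...,2]-.006)<.02)&(hsv[...,1]<60)&(hsv[...,2]>110)&(W[...,0]>.48)&(W[...,0]<.72)&(W[...,1]>.22)&(W[...,1]<.4)
    hh=cv2.morphologyEx(h.astype(np.uint8),cv2.MORPH_CLOSE,np.ones((3,3)))
    cs=cv2.findContours(hh,0,2)[0]
    if len(cs):
        cn=max(cs,key=cv2.contourArea)
        X=np.array([onz(u,v,.006,c)[:2] for u,v in cn[:,0]])
        r=cv2.minAreaRect((X*1000).astype(np.float32));print(cv2.contourArea(cn),r,cv2.boxPoints(r))
    # cap silhouette
    H,S,V=[hsv[...,i].astype(int) for i in range(3)]
    t=((H<8)|(H>172))&(S>110)&(V>60)&(abs(W[...,0]-.45)<.05)&(abs(W[...,1]-.33)<.05)&(W[...,2]>.17)
    w=W[t];print("cap",t.sum(),w.min(0),w.max(0)); tp=w[w[:,2]>.197];print(tp.mean(0))
    vs,us=np.nonzero(t);print(us.min(),us.max(),vs.min(),vs.max(), onz((us.min()+us.max())/2,vs.min()+ (us.max()-us.min())*.35,.202,c))
    # body: amber points radius fit
    t=(H>5)&(H<25)&(S>100)&(V>50)&(abs(W[...,0]-.45)<.05)&(abs(W[...,1]-.33)<.05)&(W[...,2]>.02)&(W[...,2]<.135)
    w=W[t]
    from scipy.optimize import least_squares
    if len(w)>20:
        s=least_squares(lambda z:np.hypot(w[:,0]-z[0],w[:,1]-z[1])-.033,[.45,.33],loss="soft_l1",f_scale=.003);print("body",len(w),s.x,np.abs(s.fun).mean())
E
```

```text
side 694 460 [0.50500524 0.32145192 0.12010217] [ 0.99085653 -0.07878287 -0.10952899] yaw -4.546016069845535 lean 0.10974917511401305
1774.0 ((585.1322021484375, 320.4346923828125), (124.03443908691406, 213.80792236328125), 83.38279724121094) [[471.79385 271.14975]
 [684.17737 246.51149]
 [698.4706  369.71964]
 [486.08704 394.3579 ]]
cap 73 [0.44137512 0.31433572 0.1841746 ] [0.46588533 0.34196503 0.20437812]
[0.45292425 0.32783628 0.20073093]
276 284 148 157 [0.45163123 0.32844393 0.202     ]
body 122 [0.4504917  0.33078709] 0.0007539985660625771
top 716 358 [0.50606581 0.33371623 0.15569579] [ 0.99189784 -0.06424614 -0.10959518] yaw -3.7059239677250893 lean 0.10981576381074075
321.0 ((613.02294921875, 359.1507263183594), (99.42547607421875, 219.2294158935547), 57.74797821044922) [[493.79187 375.6035 ]
 [679.19617 258.61295]
 [732.254   342.69797]
 [546.84973 459.6885 ]]
cap 167 [0.43526159 0.31843587 0.17703963] [0.4638452  0.34844807 0.20553751]
[0.44817714 0.33337076 0.20217529]
195 208 189 203 [0.45054255 0.33129361 0.202     ]
body 279 [0.4515468  0.33315081] 0.0007253255673966584
```

Two views agree: the bottle is at (0.451, 0.331), the leaf leans 0.11 rad, the rest's yaw is about -4°, and the hinge is near (0.4965, 0.325). I plan to raise the tool, travel to behind the bottle, turn, lean the tool forward, then descend and push along an arc.

Emit:
{"op": "step_arm", "data": {
  "commands": [
    {"hand":0,"slide":[0,0,-6],"delta_rot":[0,0,0]},
    {"hand":0,"slide":[0,0,-6],"delta_rot":[0,0,0]},
    {"hand":0,"slide":[2.6,-4.9,0],"delta_rot":[0,0,0]},
    {"hand":0,"slide":[2.6,-4.9,0],"delta_rot":[0,0,0]},
    {"hand":0,"slide":[2.6,-4.9,0],"delta_rot":[0,0,0]},
    {"hand":0,"slide":[2.6,-4.9,0],"delta_rot":[0,0,0]},
    {"hand":0,"slide":[2.6,-4.9,0],"delta_rot":[0,0,0]},
    {"hand":0,"slide":[2.6,-4.9,0],"delta_rot":[0,0,0]},
    {"hand":0,"slide":[2.6,-4.9,0],"delta_rot":[0,0,0]},
    {"hand":0,"slide":[2.6,-4.9,0],"delta_rot":[0,0,0]}
  ]
}}

```text
time: 1.35
ee_pos: [0.2604, -0.0854, 0.3523]
tcp_rot: [-3.081, -0.557, -0.005]
contact_force: [0.9, -0.5, 0.1]
gripper_width: -0.0001
```

Emit:
{"op": "step_arm", "data": {
  "commands": [
    {"hand":0,"slide":[2.5,-4.7,0],"delta_rot":[0,0,0]},
    {"hand":0,"slide":[2.5,-4.7,0],"delta_rot":[0,0,0]},
    {"hand":0,"slide":[2.5,-4.7,0],"delta_rot":[0,0,0]},
    {"hand":0,"slide":[2.5,-4.7,0],"delta_rot":[0,0,0]},
    {"hand":0,"slide":[2.5,-4.7,0],"delta_rot":[0,0,0]},
    {"hand":0,"slide":[2.5,-4.7,0],"delta_rot":[0,0,0]},
    {"hand":0,"slide":[2.5,-4.7,0],"delta_rot":[0,0,0]},
    {"hand":0,"slide":[2.5,-4.7,0],"delta_rot":[0,0,0]},
    {"hand":0,"slide":[0,0,0],"delta_rot":[0,0,-9.5]},
    {"hand":0,"slide":[0,0,0],"delta_rot":[0,0,-9.5]},
    {"hand":0,"slide":[0,0,0],"delta_rot":[0,0,-9.5]},
    {"hand":0,"slide":[0,0,0],"delta_rot":[0,0,-9.5]},
    {"hand":0,"slide":[0,0,0],"delta_rot":[0,0,-9.5]},
    {"hand":0,"slide":[0,0,0],"delta_rot":[0,0,-9.5]}
  ]
}}

```text
time: 3.1
ee_pos: [0.3113, 0.355, 0.3514]
tcp_rot: [-2.406, -2.015, -0.003]
contact_force: [0.7, 0.4, 0.3]
gripper_width: -0.0004
```

```bash
cat >> h.py <<'E'
from scipy.spatial.transform import Rotation as Ro
def st():
    from cell import ctrl
    s=ctrl.read_state();M=Ro.from_rotvec(s["tcp_rot"]).as_matrix()
    print("t",round(s["time"],2),"p",s["ee_pos"].round(4),"F",s["contact_force"].round(1),"q",s["joints"].round(2));print(M.round(3))
    yaw=np.radians(-4.0);u=np.array([np.cos(yaw),np.sin(yaw),0]);o=np.array([.4965,.3247,.016])
    d=s["ee_pos"]-o;lat=d@np.cross([0,0,1],u);print("rel hinge x,lat,z mm",(1e3*np.array([d@u,lat,d[2]])).round(1),"yaw y",np.degrees(np.arctan2(M[1,1],M[0,1])).round(1),"lean",np.degrees(np.arctan2(np.dot(M[:,2],u),-M[2,2])).round(1), "r",np.hypot(d@u,d[2]))
    return s,M,u,o
def tool(dx,dl,dz):
    "shift in hinge frame mm -> tool cm"
    s,M,u,o=st();l=np.cross([0,0,1],u)
    print("tool cm",(M.T@(dx*u+dl*l+dz*np.array([0,0,1]))/10).round(2))
E
python3 -c "
from h import *
st()"
```

```text
t 3.1 p [0.3113 0.355  0.3514] F [0.7 0.4 0.3] q [0.7  0.07 1.47 0.   1.6  0.88]
[[ 0.176  0.984 -0.   ]
 [ 0.984 -0.176  0.003]
 [ 0.003 -0.001 -1.   ]]
rel hinge x,lat,z mm [-186.8   17.3  335.4] yaw y -10.1 lean -0.0 r 0.383970662143166
```

Emit:
{"op": "step_arm", "data": {
  "commands": [
    {"hand":0,"slide":[-1.4,0,0],"delta_rot":[0,0,-6]},
    {"hand":0,"slide":[0,0,0],"delta_rot":[-9,0,0]},
    {"hand":0,"slide":[0,0,0],"delta_rot":[-9,0,0]},
    {"hand":0,"slide":[0,0,0],"delta_rot":[-9,0,0]},
    {"hand":0,"slide":[0,0,0],"delta_rot":[-9,0,0]},
    {"hand":0,"slide":[0,0,0],"delta_rot":[0,0,0]}
  ]
}}

```text
time: 3.85
ee_pos: [0.3091, 0.3391, 0.3482]
tcp_rot: [1.908, 1.782, 0.592]
contact_force: [0.2, 0.5, 0.1]
gripper_width: 0.0004
```

```bash
python3 -c "
from h import *
tool(0,0,-240)"
```

```text
t 3.85 p [0.3091 0.3391 0.3482] F [0.2 0.5 0.1] q [ 1.13 -0.08  1.8  -0.63  1.22  1.36]
[[ 0.068  0.8    0.597]
 [ 0.998 -0.055 -0.041]
 [ 0.     0.598 -0.802]]
rel hinge x,lat,z mm [-187.9    1.3  332.2] yaw y -3.9 lean 36.7 r 0.3816487480063767
tool cm [ -0.   -14.35  19.24]
```

Emit:
{"op": "step_arm", "data": {
  "commands": [
    {"hand":0,"slide":[0,-2.9,3.8],"delta_rot":[0,0,0]},
    {"hand":0,"slide":[0,-2.9,3.8],"delta_rot":[0,0,0]},
    {"hand":0,"slide":[0,-2.9,3.8],"delta_rot":[0,0,0]},
    {"hand":0,"slide":[0,-2.9,3.8],"delta_rot":[0,0,0]},
    {"hand":0,"slide":[0,-2.6,3.4],"delta_rot":[0,0,0]},
    {"hand":0,"slide":[0,0,0],"delta_rot":[0,0,0]}
  ]
}}

```text
time: 4.6
ee_pos: [0.3141, 0.345, 0.1135]
tcp_rot: [1.924, 1.774, 0.596]
contact_force: [0.9, -0.3, 1.1]
gripper_width: 0.0001
```

```bash
python3 -c "
from h import *
tool(85,2,2)
from cell import ctrl
p,d=ctrl.snapshot('side');cv2.imwrite('pics/s1.png',cv2.resize(p[60:260,130:380,::-1],None,fx=3,fy=3))"
```

```text
t 4.6 p [0.3141 0.345  0.1135] F [ 0.9 -0.3  1.1] q [ 1.12  0.19  2.19 -0.96  0.74  1.93]
[[ 0.078  0.801  0.594]
 [ 0.997 -0.069 -0.038]
 [ 0.01   0.595 -0.803]]
rel hinge x,lat,z mm [-183.4    7.5   97.5] yaw y -4.9 lean 36.5 r 0.20766801690950126
tool cm [0.27 6.95 4.9 ]
```

View pics/s1.png

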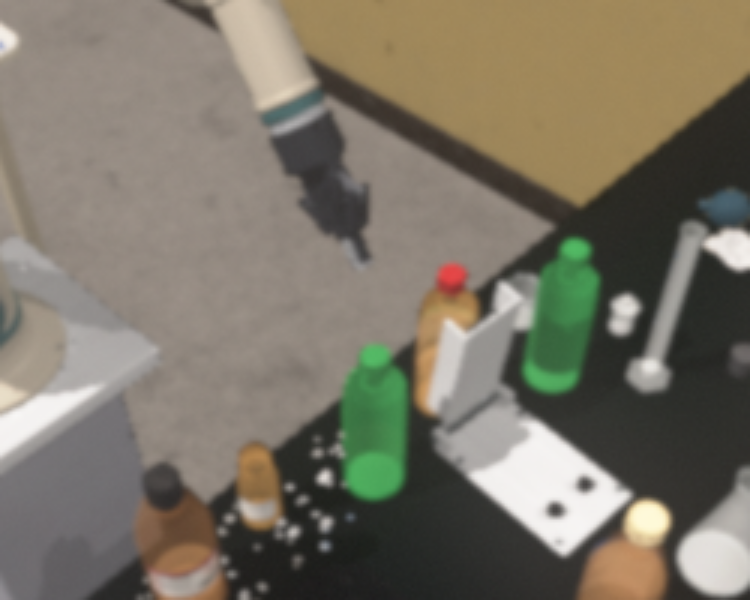

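Emit:
{"op": "step_arm", "data": {
  "commands": [
    {"hand":0,"slide":[-0.1,1.8,1.3],"delta_rot":[0,0,0]},
    {"hand":0,"slide":[-0.1,1.8,1.3],"delta_rot":[0,0,0]},
    {"hand":0,"slide":[-0.1,1.6,1.2],"delta_rot":[0,0,0]},
    {"hand":0,"slide":[-0.1,0.8,0.6],"delta_rot":[0,0,0]},
    {"hand":0,"slide":[0,0,0],"delta_rot":[0,0,0]}
  ]
}}

```text
time: 5.28
ee_pos: [0.3991, 0.3418, 0.1291]
tcp_rot: [1.93, 1.759, 0.628]
contact_force: [0.4, 0.7, -0.4]
gripper_width: -0.0001
```

```bash
python3 -c "
from h import *
tool(10,0,0)"
```

```text
t 5.28 p [0.3991 0.3418 0.1291] F [ 0.4  0.7 -0.4] q [ 0.92  0.2   2.14 -0.98  0.64  1.78]
[[ 0.082  0.79   0.607]
 [ 0.996 -0.084 -0.025]
 [ 0.031  0.607 -0.794]]
rel hinge x,lat,z mm [-98.3  10.3 113.1] yaw y -6.0 lean 37.4 r 0.14985925935471892
tool cm [0.01 0.79 0.61]
```

Emit:
{"op": "step_arm", "data": {
  "commands": [
    {"hand":0,"slide":[-0.3,-0.4,0.5],"delta_rot":[0.7,0.6,-0.8]},
    {"hand":0,"slide":[-0.3,-0.4,0.5],"delta_rot":[0.7,0.6,-0.8]},
    {"hand":0,"slide":[-0.1,0,0],"delta_rot":[0,0,0]},
    {"hand":0,"slide":[0,0,0],"delta_rot":[0,0,0]}
  ]
}}

```text
time: 5.78
ee_pos: [0.3968, 0.3347, 0.1156]
tcp_rot: [1.916, 1.817, 0.622]
contact_force: [-0.1, 0.1, 0.1]
gripper_width: -0.0003
```

```bash
python3 -c "
from h import *
tool(10,0,0)
from cell import ctrl
for n in('side','top'):
  p,d=ctrl.snapshot(n)
  p=p[60:260,180:430] if n=='side' else p[100:300,80:330]
  cv2.imwrite(f'pics/{n}2.png',cv2.resize(p[...,::-1],None,fx=3,fy=3))"
```

```text
t 5.78 p [0.3968 0.3347 0.1156] F [-0.1  0.1  0.1] q [ 0.89  0.2   2.17 -0.99  0.58  1.74]
[[ 0.043  0.808  0.587]
 [ 0.999 -0.053 -0.001]
 [ 0.031  0.587 -0.809]]
rel hinge x,lat,z mm [-100.1    3.    99.6] yaw y -3.8 lean 35.9 r 0.14120468987287307
tool cm [-0.03  0.81  0.59]
```

View pics/top2.png

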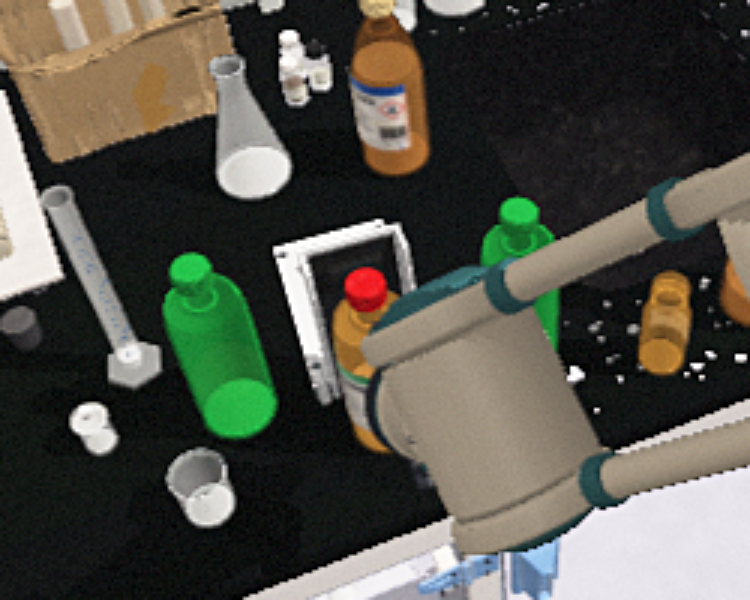

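View pics/side2.png

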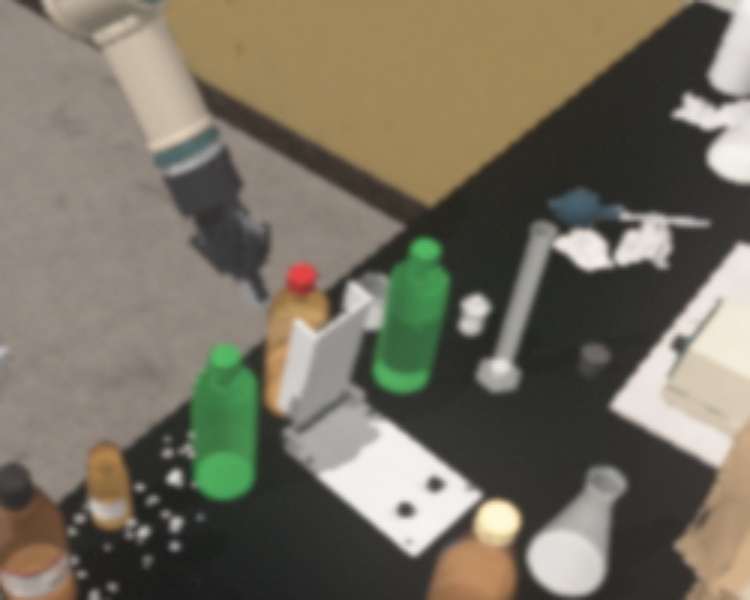

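Emit:
{"op": "step_arm", "data": {
  "commands": [
    {"hand":0,"slide":[0,0.25,0.18],"delta_rot":[0,0,0]},
    {"hand":0,"slide":[0,0.25,0.18],"delta_rot":[0,0,0]},
    {"hand":0,"slide":[0,0.25,0.18],"delta_rot":[0,0,0]},
    {"hand":0,"slide":[0,0.25,0.18],"delta_rot":[0,0,0]},
    {"hand":0,"slide":[0,0.25,0.18],"delta_rot":[0,0,0]},
    {"hand":0,"slide":[0,0.25,0.18],"delta_rot":[0,0,0]}
  ]
}}

```text
time: 6.62
ee_pos: [0.4166, 0.3347, 0.1159]
tcp_rot: [1.916, 1.818, 0.623]
contact_force: [-0.5, 0.8, 0.6]
gripper_width: -0.0001
```

```bash
python3 -c "
from h import *
tool(10,0,0)"
```

```text
t 6.62 p [0.4166 0.3347 0.1159] F [-0.5  0.8  0.6] q [ 0.85  0.21  2.15 -0.98  0.56  1.7 ]
[[ 0.042  0.808  0.588]
 [ 0.999 -0.053  0.   ]
 [ 0.031  0.587 -0.809]]
rel hinge x,lat,z mm [-80.4   4.4  99.9] yaw y -3.7 lean 35.9 r 0.12826908721343536
tool cm [-0.03  0.81  0.59]
```

Emit:
{"op": "step_arm", "data": {
  "commands": [
    {"hand":0,"slide":[-0.03,0.24,0.18],"delta_rot":[0,0,0]},
    {"hand":0,"slide":[-0.03,0.24,0.18],"delta_rot":[0,0,0]},
    {"hand":0,"slide":[-0.03,0.24,0.18],"delta_rot":[0,0,0]},
    {"hand":0,"slide":[-0.03,0.24,0.18],"delta_rot":[0,0,0]},
    {"hand":0,"slide":[-0.03,0.24,0.18],"delta_rot":[0,0,0]},
    {"hand":0,"slide":[-0.03,0.24,0.18],"delta_rot":[0,0,0]}
  ]
}}

```text
time: 7.38
ee_pos: [0.4349, 0.3332, 0.117]
tcp_rot: [1.916, 1.818, 0.628]
contact_force: [-8.6, 0.4, 9.7]
gripper_width: -0.0
```

```bash
cat > look.py <<'E'
import sys
from h import *
from cell import ctrl
tool(10,0,0)
k=sys.argv[1]
for n in sys.argv[2:]:
  p,d=ctrl.snapshot(n);pickle.dump((p,d,ctrl.calibration(n)),open(f"{n}{k}.pkl","wb"))
  q=p[100:260,220:400] if n=='side' else p[100:300,80:330]
  cv2.imwrite(f'pics/{n}{k}.png',cv2.resize(q[...,::-1],None,fx=3,fy=3))
E
python3 look.py 3 side
```

```text
t 7.38 p [0.4349 0.3332 0.117 ] F [-8.6  0.4  9.7] q [ 0.81  0.22  2.14 -0.98  0.53  1.66]
[[ 0.041  0.807  0.589]
 [ 0.999 -0.054  0.004]
 [ 0.035  0.588 -0.808]]
rel hinge x,lat,z mm [-62.    4.2 101. ] yaw y -3.8 lean 36.0 r 0.1185466164478456
tool cm [-0.03  0.81  0.59]
```

View pics/side3.png

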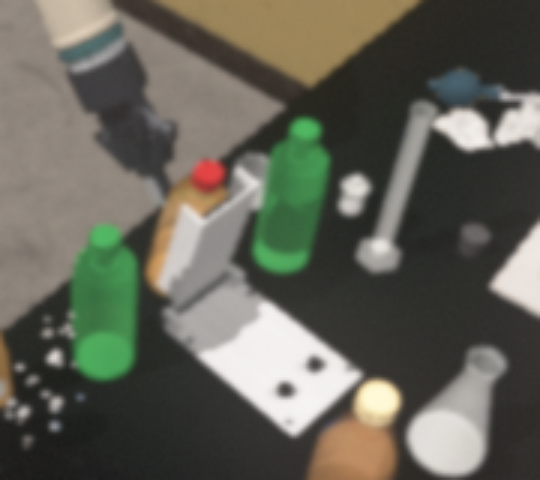

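The bottle is now leaning against the leaf with moderate contact force. The fingertip should follow the arc about the hinge, radius about 118 mm.

Emit:
{"op": "step_arm", "data": {
  "commands": [
    {"hand":0,"slide":[-0.03,0.29,0.02],"delta_rot":[0,0,0]},
    {"hand":0,"slide":[-0.03,0.29,0.03],"delta_rot":[0,0,0]},
    {"hand":0,"slide":[-0.03,0.29,0.04],"delta_rot":[0,0,0]},
    {"hand":0,"slide":[-0.03,0.29,0.05],"delta_rot":[0,0,0]},
    {"hand":0,"slide":[-0.03,0.28,0.06],"delta_rot":[0,0,0]},
    {"hand":0,"slide":[-0.03,0.28,0.06],"delta_rot":[0,0,0]}
  ]
}}

```text
time: 8.18
ee_pos: [0.4482, 0.3288, 0.1228]
tcp_rot: [1.92, 1.82, 0.622]
contact_force: [-4.9, 0.1, 0.0]
gripper_width: -0.0003
```

```bash
python3 look.py 4
```

```text
t 8.18 p [0.4482 0.3288 0.1228] F [-4.9  0.1  0. ] q [ 0.78  0.21  2.12 -0.94  0.53  1.59]
[[ 0.042  0.81   0.584]
 [ 0.999 -0.054  0.002]
 [ 0.033  0.583 -0.812]]
rel hinge x,lat,z mm [-48.4   0.7 106.8] yaw y -3.8 lean 35.7 r 0.11725123002386535
tool cm [-0.03  0.81  0.58]
```

Emit:
{"op": "step_arm", "data": {
  "commands": [
    {"hand":0,"slide":[0,0.28,0.06],"delta_rot":[0,0,0]},
    {"hand":0,"slide":[0,0.28,0.07],"delta_rot":[0,0,0]},
    {"hand":0,"slide":[0,0.28,0.08],"delta_rot":[0,0,0]},
    {"hand":0,"slide":[0,0.28,0.09],"delta_rot":[0,0,0]},
    {"hand":0,"slide":[0,0.28,0.1],"delta_rot":[0,0,0]},
    {"hand":0,"slide":[0,0.27,0.1],"delta_rot":[0,0,0]},
    {"hand":0,"slide":[0,0.27,0.11],"delta_rot":[0,0,0]},
    {"hand":0,"slide":[0,0.27,0.12],"delta_rot":[0,0,0]}
  ]
}}

```text
time: 9.18
ee_pos: [0.4723, 0.3271, 0.1302]
tcp_rot: [1.92, 1.82, 0.62]
contact_force: [-3.6, -0.7, -0.2]
gripper_width: 0.0
```

```bash
python3 look.py 4 side
```

```text
t 9.18 p [0.4723 0.3271 0.1302] F [-3.6 -0.7 -0.2] q [ 0.73  0.22  2.08 -0.89  0.53  1.5 ]
[[ 0.043  0.81   0.584]
 [ 0.999 -0.054  0.001]
 [ 0.032  0.583 -0.811]]
rel hinge x,lat,z mm [-24.3   0.7 114.2] yaw y -3.8 lean 35.7 r 0.116745467468169
tool cm [-0.03  0.81  0.58]
```

View pics/side4.png

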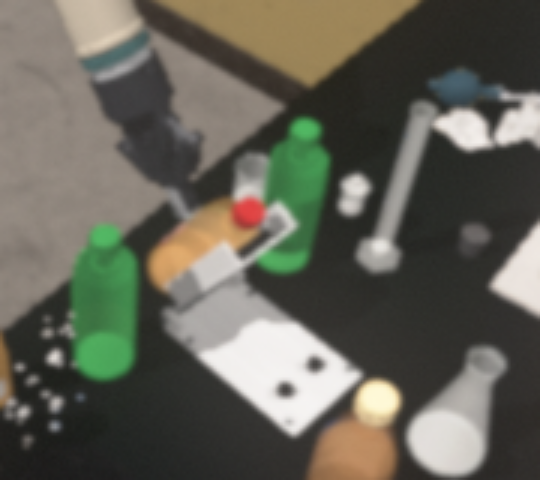

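Emit:
{"op": "step_arm", "data": {
  "commands": [
    {"hand":0,"slide":[0,0.27,0.11],"delta_rot":[0,0,0]},
    {"hand":0,"slide":[0,0.26,0.12],"delta_rot":[0,0,0]},
    {"hand":0,"slide":[0,0.26,0.13],"delta_rot":[0,0,0]},
    {"hand":0,"slide":[0,0.26,0.14],"delta_rot":[0,0,0]},
    {"hand":0,"slide":[0,0.25,0.15],"delta_rot":[0,0,0]},
    {"hand":0,"slide":[0,0.25,0.16],"delta_rot":[0,0,0]},
    {"hand":0,"slide":[0,0.24,0.16],"delta_rot":[0,0,0]},
    {"hand":0,"slide":[0,0.24,0.17],"delta_rot":[0,0,0]},
    {"hand":0,"slide":[0,0.23,0.18],"delta_rot":[0,0,0]},
    {"hand":0,"slide":[0,0.23,0.18],"delta_rot":[0,0,0]}
  ]
}}

```text
time: 10.48
ee_pos: [0.5044, 0.326, 0.1338]
tcp_rot: [1.918, 1.819, 0.623]
contact_force: [-2.1, 0.0, 1.1]
gripper_width: -0.0001
```

```bash
python3 look.py 5
```

```text
t 10.47 p [0.5044 0.326  0.1338] F [-2.1  0.   1.1] q [ 0.68  0.24  2.04 -0.85  0.51  1.42]
[[ 0.043  0.809  0.586]
 [ 0.999 -0.054  0.002]
 [ 0.033  0.585 -0.81 ]]
rel hinge x,lat,z mm [  7.8   1.9 117.8] yaw y -3.8 lean 35.8 r 0.1180443818306956
tool cm [-0.03  0.81  0.58]
```

Emit:
{"op": "step_arm", "data": {
  "commands": [
    {"hand":0,"slide":[0,0.22,0.19],"delta_rot":[0,0,0]},
    {"hand":0,"slide":[0,0.21,0.19],"delta_rot":[0,0,0]},
    {"hand":0,"slide":[0,0.21,0.2],"delta_rot":[0,0,0]},
    {"hand":0,"slide":[0,0.2,0.2],"delta_rot":[0,0,0]},
    {"hand":0,"slide":[0,0.2,0.21],"delta_rot":[0,0,0]},
    {"hand":0,"slide":[0,0.19,0.21],"delta_rot":[0,0,0]},
    {"hand":0,"slide":[0,0.19,0.22],"delta_rot":[0,0,0]},
    {"hand":0,"slide":[0,0.18,0.23],"delta_rot":[0,0,0]},
    {"hand":0,"slide":[0,0.17,0.23],"delta_rot":[0,0,0]},
    {"hand":0,"slide":[0,0.17,0.24],"delta_rot":[0,0,0]}
  ]
}}

```text
time: 11.72
ee_pos: [0.5353, 0.3252, 0.1283]
tcp_rot: [1.917, 1.818, 0.624]
contact_force: [-2.2, 0.1, 0.3]
gripper_width: -0.0001
```

```bash
python3 look.py 6 side
```

```text
t 11.72 p [0.5353 0.3252 0.1283] F [-2.2  0.1  0.3] q [ 0.64  0.27  2.   -0.85  0.48  1.38]
[[ 0.042  0.808  0.587]
 [ 0.999 -0.053  0.002]
 [ 0.033  0.586 -0.809]]
rel hinge x,lat,z mm [ 38.6   3.2 112.3] yaw y -3.8 lean 35.9 r 0.11875269621151235
tool cm [-0.03  0.81  0.59]
```

View pics/side6.png

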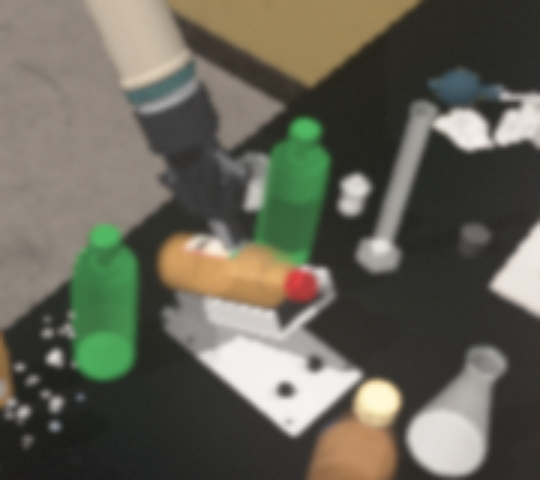

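Emit:
{"op": "step_arm", "data": {
  "commands": [
    {"hand":0,"slide":[-0.01,0.12,0.18],"delta_rot":[0,0,0]},
    {"hand":0,"slide":[-0.01,0.12,0.18],"delta_rot":[0,0,0]},
    {"hand":0,"slide":[-0.01,0.11,0.18],"delta_rot":[0,0,0]},
    {"hand":0,"slide":[-0.01,0.11,0.19],"delta_rot":[0,0,0]},
    {"hand":0,"slide":[-0.01,0.1,0.19],"delta_rot":[0,0,0]},
    {"hand":0,"slide":[-0.01,0.1,0.19],"delta_rot":[0,0,0]},
    {"hand":0,"slide":[-0.01,0.1,0.19],"delta_rot":[0,0,0]},
    {"hand":0,"slide":[-0.01,0.09,0.19],"delta_rot":[0,0,0]},
    {"hand":0,"slide":[-0.01,0.09,0.2],"delta_rot":[0,0,0]},
    {"hand":0,"slide":[-0.01,0.08,0.2],"delta_rot":[0,0,0]},
    {"hand":0,"slide":[-0.01,0.08,0.2],"delta_rot":[0,0,0]},
    {"hand":0,"slide":[-0.01,0.08,0.2],"delta_rot":[0,0,0]}
  ]
}}

```text
time: 13.28
ee_pos: [0.5607, 0.3236, 0.1163]
tcp_rot: [1.916, 1.818, 0.626]
contact_force: [-1.8, -0.8, 0.5]
gripper_width: -0.0001
```

```bash
python3 look.py 7
```

```text
t 13.28 p [0.5607 0.3236 0.1163] F [-1.8 -0.8  0.5] q [ 0.6   0.31  1.98 -0.87  0.45  1.38]
[[ 0.042  0.808  0.588]
 [ 0.999 -0.053  0.002]
 [ 0.033  0.587 -0.809]]
rel hinge x,lat,z mm [ 64.1   3.4 100.3] yaw y -3.8 lean 36.0 r 0.11907701973983163
tool cm [-0.03  0.81  0.59]
```

Emit:
{"op": "step_arm", "data": {
  "commands": [
    {"hand":0,"slide":[-0.01,0.07,0.2],"delta_rot":[0,0,0]},
    {"hand":0,"slide":[-0.01,0.07,0.2],"delta_rot":[0,0,0]},
    {"hand":0,"slide":[-0.01,0.06,0.2],"delta_rot":[0,0,0]},
    {"hand":0,"slide":[-0.01,0.06,0.2],"delta_rot":[0,0,0]},
    {"hand":0,"slide":[-0.01,0.05,0.2],"delta_rot":[0,0,0]},
    {"hand":0,"slide":[-0.01,0.05,0.2],"delta_rot":[0,0,0]},
    {"hand":0,"slide":[-0.01,0.05,0.2],"delta_rot":[0,0,0]},
    {"hand":0,"slide":[-0.01,0.04,0.2],"delta_rot":[0,0,0]},
    {"hand":0,"slide":[-0.01,0.04,0.2],"delta_rot":[0,0,0]},
    {"hand":0,"slide":[-0.01,0.04,0.2],"delta_rot":[0,0,0]}
  ]
}}

```text
time: 14.52
ee_pos: [0.5783, 0.3225, 0.1026]
tcp_rot: [1.916, 1.818, 0.627]
contact_force: [-0.9, -0.0, 2.1]
gripper_width: 0.0001
```

```bash
python3 look.py 8 side
```

```text
t 14.53 p [0.5783 0.3225 0.1026] F [-0.9 -0.   2.1] q [ 0.58  0.35  1.98 -0.9   0.42  1.4 ]
[[ 0.041  0.807  0.589]
 [ 0.999 -0.053  0.003]
 [ 0.034  0.588 -0.808]]
rel hinge x,lat,z mm [81.7  3.5 86.6] yaw y -3.8 lean 36.0 r 0.11912425008334628
tool cm [-0.03  0.81  0.59]
```

View pics/side8.png

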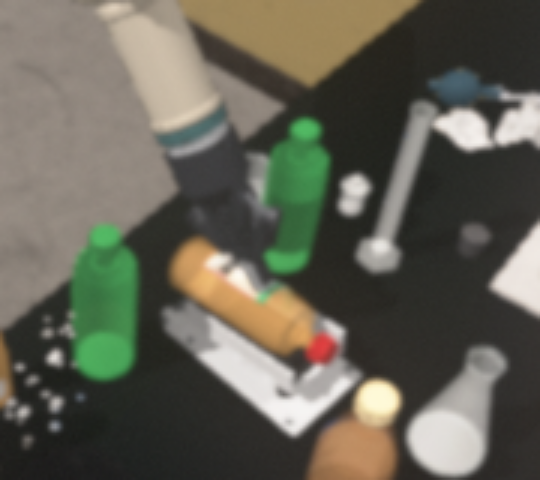

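Emit:
{"op": "step_arm", "data": {
  "commands": [
    {"hand":0,"slide":[-0.01,0.03,0.15],"delta_rot":[0,0,0]},
    {"hand":0,"slide":[-0.01,0.03,0.15],"delta_rot":[0,0,0]},
    {"hand":0,"slide":[-0.01,0.03,0.15],"delta_rot":[0,0,0]},
    {"hand":0,"slide":[-0.01,0.02,0.15],"delta_rot":[0,0,0]},
    {"hand":0,"slide":[-0.01,0.02,0.15],"delta_rot":[0,0,0]},
    {"hand":0,"slide":[-0.01,0.02,0.15],"delta_rot":[0,0,0]}
  ]
}}

```text
time: 15.32
ee_pos: [0.5853, 0.3218, 0.0957]
tcp_rot: [1.915, 1.818, 0.627]
contact_force: [-1.0, 0.2, 0.4]
gripper_width: 0.0002
```

```bash
python3 look.py 9
```

```text
t 15.32 p [0.5853 0.3218 0.0957] F [-1.   0.2  0.4] q [ 0.57  0.36  1.97 -0.92  0.41  1.41]
[[ 0.041  0.807  0.589]
 [ 0.999 -0.053  0.003]
 [ 0.034  0.588 -0.808]]
rel hinge x,lat,z mm [88.8  3.3 79.7] yaw y -3.8 lean 36.0 r 0.11931873789446583
tool cm [-0.03  0.81  0.59]
```

Emit:
{"op": "step_arm", "data": {
  "commands": [
    {"hand":0,"slide":[0,0.01,0.14],"delta_rot":[0,0,0]},
    {"hand":0,"slide":[0,0.01,0.14],"delta_rot":[0,0,0]},
    {"hand":0,"slide":[0,0.01,0.14],"delta_rot":[0,0,0]},
    {"hand":0,"slide":[0,0,0.14],"delta_rot":[0,0,0]}
  ]
}}

```text
time: 15.82
ee_pos: [0.5892, 0.3218, 0.0911]
tcp_rot: [1.915, 1.818, 0.627]
contact_force: [-3.7, 0.0, 4.8]
gripper_width: -0.0001
```

```bash
python3 look.py 10
```

```text
t 15.82 p [0.5892 0.3218 0.0911] F [-3.7  0.   4.8] q [ 0.57  0.37  1.97 -0.94  0.4   1.43]
[[ 0.041  0.807  0.589]
 [ 0.999 -0.053  0.003]
 [ 0.034  0.588 -0.808]]
rel hinge x,lat,z mm [92.6  3.6 75.1] yaw y -3.8 lean 36.0 r 0.11926005826744994
tool cm [-0.03  0.81  0.59]
```

Emit:
{"op": "step_arm", "data": {
  "commands": [
    {"hand":0,"slide":[0,-0.05,0.1],"delta_rot":[0,0,0]},
    {"hand":0,"slide":[0,-0.05,0.1],"delta_rot":[0,0,0]},
    {"hand":0,"slide":[0,-0.05,0.1],"delta_rot":[0,0,0]}
  ]
}}

```text
time: 16.2
ee_pos: [0.59, 0.3236, 0.0911]
tcp_rot: [1.913, 1.817, 0.635]
contact_force: [-5.9, 0.2, 8.1]
gripper_width: -0.0001
```

```bash
python3 look.py 11 side
```

```text
t 16.2 p [0.59   0.3236 0.0911] F [-5.9  0.2  8.1] q [ 0.57  0.37  1.97 -0.96  0.39  1.45]
[[ 0.039  0.804  0.593]
 [ 0.999 -0.054  0.007]
 [ 0.037  0.592 -0.805]]
rel hinge x,lat,z mm [93.4  5.5 75.1] yaw y -3.8 lean 36.3 r 0.11982862239115319
tool cm [-0.03  0.81  0.59]
```

View pics/side11.png

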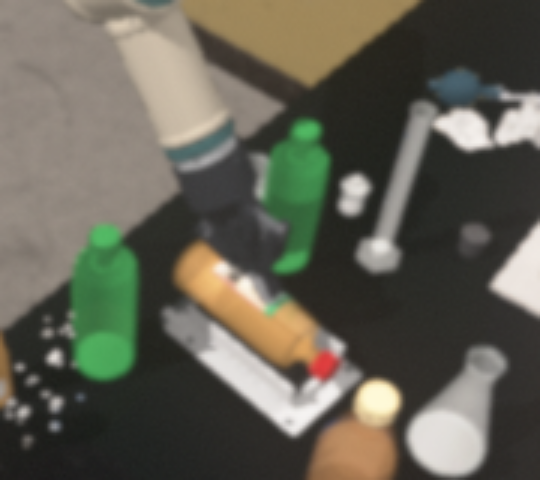

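```bash
cat > prof.py <<'E'
import sys
from h import *
for a in sys.argv[1:]:
    n,k=a.split(":")
    p,d,c=load(n,k);W=pts(d,c);hsv=cv2.cvtColor(p,cv2.COLOR_RGB2HSV)
    yaw=np.radians(-4);u=np.array([np.cos(yaw),np.sin(yaw),0]);l=np.array([-u[1],u[0],0]);o=np.array([.4965,.3247,0])
    X=(W-o)@u;Y=(W-o)@l;Z=W[...,2];amb=(hsv[...,0]<25)&(hsv[...,1]>90)&(d>0)
    for x in range(-40,200,15):
        for nm,m in(("bottle",amb&(abs(Y)<.036)),("metal",(hsv[...,1]<50)&(d>0)&(abs(Y)>.034)&(abs(Y)<.046))):
            s=m&(abs(X*1000-x)<7.5)&(Z<.12)&(Z>.012)
            if s.sum()>3: print(a,x,nm,s.sum(),"ztop",np.percentile(Z[s],97).round(4),end=" | ")
        print()
E
python3 prof.py side:11
```

```text
side:11 -10 bottle 64 ztop 0.0896 | side:11 -10 metal 4 ztop 0.0246 | 
side:11 5 bottle 74 ztop 0.0902 | side:11 5 metal 9 ztop 0.0235 | 
side:11 20 bottle 64 ztop 0.1184 | side:11 20 metal 20 ztop 0.0463 | 
side:11 35 bottle 54 ztop 0.0974 | side:11 35 metal 25 ztop 0.046 | 
side:11 50 bottle 53 ztop 0.0852 | side:11 50 metal 25 ztop 0.0467 | 
side:11 65 bottle 48 ztop 0.0825 | side:11 65 metal 25 ztop 0.0469 | 
side:11 80 bottle 50 ztop 0.0831 | side:11 80 metal 24 ztop 0.0461 | 
side:11 95 bottle 54 ztop 0.0835 | side:11 95 metal 28 ztop 0.0472 | 
side:11 110 bottle 88 ztop 0.0872 | side:11 110 metal 26 ztop 0.0456 | 
side:11 125 bottle 103 ztop 0.0867 | side:11 125 metal 28 ztop 0.0472 | 
side:11 140 bottle 113 ztop 0.0837 | side:11 140 metal 43 ztop 0.0464 | 
side:11 155 bottle 37 ztop 0.0665 | side:11 155 metal 44 ztop 0.0475 | 
side:11 170 bottle 46 ztop 0.0684 | side:11 170 metal 17 ztop 0.044 | 
side:11 185 bottle 24 ztop 0.0679 |
```

Cheek tops are level (about 46 mm all along) and the bottle's top sits at about 88 mm. I press slightly more to seat the leaf on its pads.

Emit:
{"op": "step_arm", "data": {
  "commands": [
    {"hand":0,"slide":[0,-0.12,0.17],"delta_rot":[0,0,0]},
    {"hand":0,"slide":[-0.1,-0.12,0.17],"delta_rot":[0,0,0]},
    {"hand":0,"slide":[-0.1,-0.12,0.17],"delta_rot":[0,0,0]}
  ]
}}

```text
time: 16.62
ee_pos: [0.5912, 0.3254, 0.0912]
tcp_rot: [1.908, 1.816, 0.652]
contact_force: [-8.8, -0.2, 11.4]
gripper_width: -0.0004
```

```bash
python3 look.py 12
```

```text
t 16.62 p [0.5912 0.3254 0.0912] F [-8.8 -0.2 11.4] q [ 0.57  0.37  1.98 -0.99  0.38  1.48]
[[ 0.035  0.799  0.6  ]
 [ 0.998 -0.054  0.015]
 [ 0.045  0.599 -0.8  ]]
rel hinge x,lat,z mm [94.4  7.3 75.2] yaw y -3.9 lean 36.8 r 0.12068575087873254
tool cm [-0.04  0.8   0.6 ]
```

No movement at 11 N, so the leaf is seated. Now I draw back, gently at first.

Emit:
{"op": "step_arm", "data": {
  "commands": [
    {"hand":0,"slide":[0,0.05,-0.15],"delta_rot":[0,0,0]},
    {"hand":0,"slide":[0,0.1,-0.2],"delta_rot":[0,0,0]},
    {"hand":0,"slide":[0,0.1,-0.4],"delta_rot":[0,0,0]},
    {"hand":0,"slide":[0,0.1,-0.8],"delta_rot":[0,0,0]},
    {"hand":0,"slide":[0,0.2,-1.5],"delta_rot":[0,0,0]},
    {"hand":0,"slide":[0,0.2,-2],"delta_rot":[0,0,0]},
    {"hand":0,"slide":[0,0.5,-3],"delta_rot":[0,0,0]},
    {"hand":0,"slide":[0,0.5,-3],"delta_rot":[0,0,0]},
    {"hand":0,"slide":[0,0.5,-3],"delta_rot":[0,0,0]},
    {"hand":0,"slide":[0,0,-4],"delta_rot":[0,0,0]},
    {"hand":0,"slide":[0,0,-4],"delta_rot":[0,0,0]},
    {"hand":0,"slide":[0,0,0],"delta_rot":[0,0,0]}
  ]
}}

```text
time: 18.12
ee_pos: [0.4712, 0.3201, 0.2879]
tcp_rot: [1.911, 1.819, 0.648]
contact_force: [0.3, 0.2, -0.6]
gripper_width: -0.0002
```

```bash
python3 look.py 13 side top; python3 prof.py side:13
```

```text
t 18.12 p [0.4712 0.3201 0.2879] F [ 0.3  0.2 -0.6] q [ 0.72  0.02  1.86 -0.55  0.82  1.06]
[[ 0.034  0.802  0.596]
 [ 0.998 -0.055  0.016]
 [ 0.045  0.595 -0.803]]
rel hinge x,lat,z mm [-24.9  -6.4 271.9] yaw y -3.9 lean 36.5 r 0.2730730766547388
tool cm [-0.04  0.8   0.59]

side:13 -25 bottle 8 ztop 0.0839 | 
side:13 -10 bottle 74 ztop 0.0872 | 
side:13 5 bottle 86 ztop 0.0881 | side:13 5 metal 9 ztop 0.0246 | 
side:13 20 bottle 60 ztop 0.0882 | side:13 20 metal 19 ztop 0.0451 | 
side:13 35 bottle 51 ztop 0.0841 | side:13 35 metal 26 ztop 0.0453 | 
side:13 50 bottle 55 ztop 0.0838 | side:13 50 metal 24 ztop 0.0466 | 
side:13 65 bottle 51 ztop 0.0829 | side:13 65 metal 25 ztop 0.0466 | 
side:13 80 bottle 53 ztop 0.0826 | side:13 80 metal 25 ztop 0.0471 | 
side:13 95 bottle 53 ztop 0.0851 | side:13 95 metal 29 ztop 0.0478 | 
side:13 110 bottle 88 ztop 0.0875 | side:13 110 metal 28 ztop 0.0451 | 
side:13 125 bottle 103 ztop 0.0876 | side:13 125 metal 26 ztop 0.0459 | 
side:13 140 bottle 115 ztop 0.083 | side:13 140 metal 43 ztop 0.0459 | 
side:13 155 bottle 35 ztop 0.0669 | side:13 155 metal 42 ztop 0.0479 | 
side:13 170 bottle 47 ztop 0.0705 | side:13 170 metal 14 ztop 0.0467 | 
side:13 185 bottle 22 ztop 0.0676 |
```

View pics/side13.png

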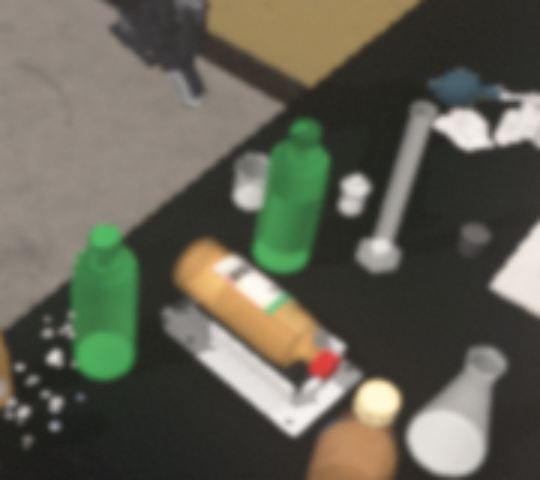

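View pics/top13.png

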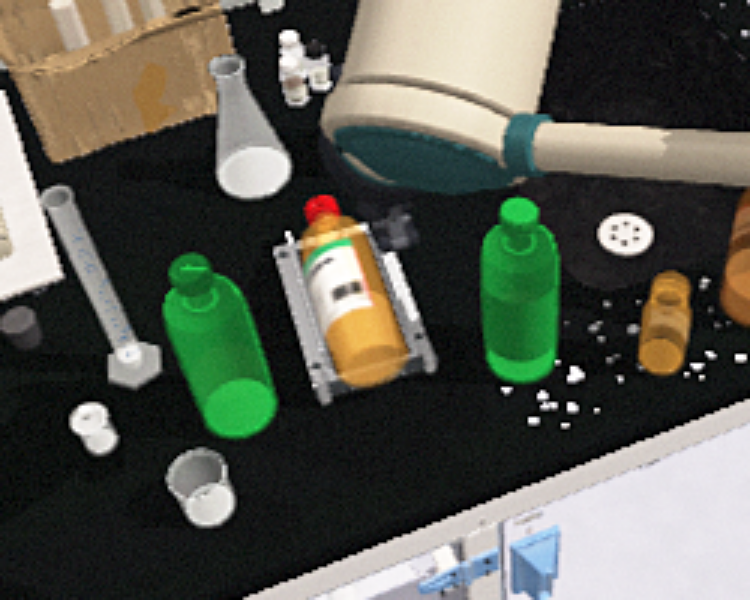

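The leaf and bottle lie level, with cheek tops at 45–48 mm and the bottle's upper side at 88 mm. In the enlarged top view the bottle lies in the rest at about (345,300), both green bottles, the jar and the beaker are where they stood, and the arm is clear.

```bash
python3 -c "
from cell import ctrl
print(ctrl.sign_off())"
```

```text
the job is handed in; nothing more can be done
None
```

The tall bottle is lying on its side on the leaf, with the leaf fully down. I handed the job in at about 18.2 s.

**What I did:** I pushed the bottle over against the leaf with the shut fingertips. I then followed an arc of about 118 mm radius around the hinge for roughly 9 s, slowing down before landing. The push force was mostly 2 to 5 N and peaked at about 14 N, at first contact and again in the final press.

**Last checks:**
- **Leaf down:** the leaf did not move any further under about 11 N of downward push. After drawing back, its cheek tops measured level at 45 to 48 mm all along.
- **Bottle position:** its upper side was at about 88 mm, as specified. Its foot was roughly 20 to 30 mm behind the hinge axis.
- **Arm clear:** the fingers touched nothing, with the force reading about zero and the tip 0.29 m up.
- **Other objects:** the jar and the beaker looked unmoved in the pictures. The spare bottle was only partly in the last crop, so I did not check it fully, but the arm passed well above it with no contact force.

**Disagreement:** between the two views, the bottle's position differed by 2 to 3 mm and the rest's direction by about 1°. I used the averages, and the bottle went between the cheeks. Nothing failed.

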